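# Put the cue extension away in its fitted case

## Robot

A 6-joint arm with a two-finger parallel gripper is mounted at the origin on the work surface. World frame = base frame: x ahead of the robot, y to its left, z up, the work surface at z = 0. Lengths are in m, angles in degrees, forces in N, time in s.
With the tool pointing down it reaches from about 0.35 to 0.975 m from the base axis. Payload 17.4 kg.
Tool frame: the origin (TCP) lies on the centre line of the jaws, within the pads' length; the fingertips stand 25 mm ahead of it and the grasp point (between the pads) lies 6 mm ahead of it; z points along the fingers, y is the line along which they close (so a half turn about z gives the same grasp; the last joint's range is limited). The gripper opens to 85 mm and grips with 20 to 120 N. Pads are 22 mm wide; open, the fingers measure 114 mm over their backs; the gripper's body (76 mm by 85 mm) begins 54 mm behind the grasp point. The pads swing forward as they close: fully open they stand 13 mm farther back than shut.
Start: joints at [62.12, 6.646, 82.598, -0, 90.757, -2.166], TCP at [0.293, 0.608, 0.256] pointing down, gripper open.
Joint ranges: [-162.19, 162.19], [-47.58, 125.68], [4.15, 143.07], [-65.23, 245.23], [0.69, 171.88], [-170.13, 170.13]. Speed limits (degrees/s): [108.29, 108.29, 127.2, 180, 180, 180].

## Interface

Orientations are given as a 3x3 rotation matrix whose columns are the frame's x, y, z axes.
In Python, from station import r, fingers, optics, ticket, look_for gives the robot as it stands. The module is installed in compiled form; this text tells all that it offers. Calls block until the motion is done:
- r.move_pose(position, orientation): joint-space move of the TCP to a pose.
- r.servo_line(position, vel=0.15, rot=None, contact_N=None): straight line of the TCP; rot=None keeps the orientation; vel is the mean speed in m/s. With contact_N (N) it stops when the force on the tool has changed by that much, and returns True; else False.
- r.move_joints(angles): joint-space move.
- fingers.grip(opening): finger opening in m; the grip force is fixed at half the most; returns when the fingers have stopped.
- r.hold(seconds).
- r.inverse_kinematics(position, orientation): joint angles nearest the present ones, or None.
- optics.snapshot(name): name is "side" or "top" or "wrist"; returns (picture, depth): 480x640x3 uint8, blue, green, red; 480x640 float32, m along the optical axis (not along the pixel's ray), 0 where there is no reading.
- optics.get_calibration(name): a dict with "fovy" (degrees; the focal length in pixels is half the picture's height over the tangent of half this angle, whatever the lens; pixels are square), "cx", "cy" (the principal point, pixels), "R" (3x3) and "t" (3): a world point X has camera coordinates R X + t. Camera axes: x right, y down, z forward; pixel columns grow to the right and rows downward; lengths in m; the calibration is good to about 2 mm. The wrist camera is an equidistant fisheye: a pixel r from the principal point sees the ray r / f radians off the axis. A picture is of the moment at which its call begins: read the wrist's pose just before it. get_calibration takes no time and is no camera call; for the wrist camera it gives the pose at the moment of the call.
A pose or a line that the arm cannot do raises r.PlanningError and nothing moves.
- ticket.hand_in(): hands the job in; it is judged then, once.
Trained networks look in the newest picture that a camera, given by its name, has taken for a name from the list of things; names that differ only in an ending like _2 or _b are one class to them, and where a whole thing is asked for, a point or a joint stands for the part that bears it (a point fixed in the world has none). Each returns a list of dicts, best first, with "conf" (0 to 1); they miss things now and then, are a little off and sometimes report something else, mostly with a low value. They report only what shows in the picture. A call takes as long as a camera call. They do not tell look-alikes from the thing itself.
- look_for(camera, name): "centre" ([x, y, z] in m, in the coordinates of the camera as it stood for that picture, good to about 4 mm: the middle of the surface that is visible of it).
Readings, each from a call of its own:
- r.read_time(): time.
- r.read_q(): joint angles.
- r.read_dq(): joint speeds.
- r.read_joint_efforts(): joint torques, N m.
- r.read_eef_pos(): TCP position.
- r.read_eef_rot(): TCP orientation.
- r.read_force(): force on the tool from outside, world axes, zero at the start.
- r.read_wrist_torque(): the same for the moment, N m.
- r.read_opening(): finger opening in m.
- r.read_grasp_force(): force on a finger pad.
Only numpy, scipy, OpenCV 4.12 (cv2) and the standard library are available. Lean on these libraries where they do the work, as an engineer would, in place of code of your own. Each camera call takes 0.05 s, during which the arm holds its last target. There are 200 camera calls.

## Task

Put the long cue extension away in its case: draw it up out of the holder, lay it level and roughly centred across both notches of the cue cradle and let go of it, then pick it up again by its middle and lay it fully down in the fitted channel of the open case, brass stud in the narrow pocket, and let go. Lay it down each time rather than dropping it. Leave the short extension in the holder, and do not disturb the table brush, chalk and wax jar.

Things in the scene. Friction and masses are not known exactly. Their poses are not given: they have to be found in the camera images.
- extension: the long cue extension: straight round wooden rod, 28 mm diameter, 210 mm long, black rubber bumper at the foot, brass collar at the other end and beyond it a brass stud 12 mm thick, 22 mm long; about 0.18 kg. Origin at the centre of the foot, z along the rod to the stud. At first it stands stud up in one bore of the holder, foot 12 mm above the counter
- extension_mid (a point): the middle of the long extension's wooden rod, on its axis, 105 mm from the foot; it balances within 5 mm of here
- extension_stud (a point): free tip of the long extension's brass stud, on the axis, 232 mm from the foot
- short_extension: the short cue extension, same look and diameter but 120 mm long plus the 22 mm stud; stands foot down in the other bore, its collar 15 mm above the block (stud tip 154 mm above the counter). Origin at the centre of the foot, z towards the stud
- holder: upright holder: a block of pale wood 74 x 150 x 117 mm (x, y, z), fixed to the counter, origin under its centre; two bores of 34 mm diameter, 105 mm deep, at y = -37 and +37 mm; which one holds the long extension varies. The upper half of the long extension stands out above the block
- cradle: cue cradle fixed to the counter: wooden base 64 x 130 x 14 mm (x, y, z) with two upright V-notched rests, each 59 mm wide and 12 mm thick, at y = -41 and +41 mm (70 mm free between them); origin under its centre. The 90-degree notches run along y, 42 mm wide at the mouth, which is 76 mm above the counter
- cradle_rest (a point): centre of the cradle, 75 mm above the counter: the axis of an extension lying in both notches passes through this point along the cradle's y; it may point either way
- case: wooden case lying open flat, fixed to the counter: lower half 120 x 300 x 45 mm (x, y, z), origin under its centre, with a grey foam insert 40 mm high; the lid half, 22 mm high, lies open beyond it at +x. Across the middle the insert is cut away over the full inner width (x within 54 mm, y within 32 mm, floor 8 mm above the counter) to make room for the fingers
- case_seat (a point): centre of the channel in the insert, 36 mm above the counter: where the middle of the rod lies when fully down. The channel runs along the case's y from -109 to +109 mm, 34 mm wide (46 mm at its bevelled mouth), dark floor 22 mm above the counter
- case_pocket (a point): in the stud pocket, 127 mm from case_seat along the case's -y: where the stud's tip lies when the extension is home (4 mm of end play either way). The pocket continues the channel at its -y end, 20 mm wide, 26 mm long, so the extension fits one way round only
- brush: bystander: table brush, wooden back and black bristles, 220 x 52 x 54 mm, lying bristles down; origin under its centre, x along its length
- chalk: bystander: a 22 mm cube of cue chalk; origin under its centre
- wax_jar: bystander: a small amber jar with a steel lid, 60 mm across and 45 mm high; origin under its centre
Mind the look-alikes: they are no part of the job. What is shaped like the cradle but black or red is not meant.

How it is judged:
By the outcome, as a careful person would: the job done as asked, in the order asked, and still so for the second after the job is handed in, with the robot touching nothing.
It also fails if it takes over 50 s, if anything falls off the work surface, if the arm or the gripper's body presses on something with over 40 N, if the wrist force passes 120 N, or if a joint passes its speed limit or range.

## Working session

There is one attempt and no reset: what is moved stays moved. The work goes in short steps, each a Python script; the robot and the scene stay as the last script left them, time stands still between calls to the robot, and variables do not carry over. Pictures are saved under pics/ and viewed, at most 10 in all, crops included, and the job is handed in when it is done.

```bash
mkdir -p pics
cat > h.py <<'E'
from station import r, fingers, optics, ticket, look_for
import numpy as np, cv2
def cal(n):
    c=optics.get_calibration(n); f=240/np.tan(np.radians(c["fovy"])/2)
    return f,c["cx"],c["cy"],np.array(c["R"]),np.array(c["t"])
def world(n,p,c=None):
    f,cx,cy,R,t=c or cal(n); return R.T@(np.array(p)-t)
def px(n,X):
    f,cx,cy,R,t=cal(n); p=R@np.array(X)+t; return np.array([cx+f*p[0]/p[2],cy+f*p[1]/p[2]])
def cloud(n,d):
    f,cx,cy,R,t=cal(n); v,u=np.mgrid[:480,:640]
    P=np.stack([(u-cx)/f*d,(v-cy)/f*d,d],-1); return (P-t)@R
E
python3 - <<'E'
from h import *
for n in ["top","side"]:
    p,d=optics.snapshot(n); cv2.imwrite(f"pics/{n}0.png",p); np.savez(f"{n}0.npz",p=p,d=d)
    c=cal(n); print(n,c[0],np.round(c[3],3).tolist(),np.round(c[4],3))
    for k in ["extension","short_extension","holder","cradle","case","brush","chalk","wax_jar","extension_stud","case_seat","case_pocket"]:
        for o in look_for(n,k)[:3]:
            w=world(n,o["centre"]); print(k,round(o["conf"],2),np.round(w,3),np.round(px(n,w)))
print(r.read_time())
E
```

```text
top 602.1302255229035 [[-0.002, -1.0, -0.001], [-0.983, 0.002, -0.185], [0.185, 0.001, -0.983]] [-0.04   0.535  1.298]
extension 0.59 [0.489 0.302 0.209] [136. 255.]
short_extension 0.75 [0.47  0.26  0.113] [168. 272.]
short_extension 0.74 [0.459 0.236 0.136] [177. 276.]
holder 0.66 [0.472 0.257 0.116] [169. 271.]
holder 0.58 [ 0.697 -0.078  0.02 ] [326. 181.]
holder 0.16 [0.491 0.297 0.201] [140. 255.]
cradle 0.84 [ 0.503 -0.325  0.015] [435. 263.]
cradle 0.67 [ 0.474 -0.059  0.017] [318. 276.]
cradle 0.61 [ 0.326 -0.168  0.011] [367. 342.]
case 0.78 [ 0.696 -0.074  0.017] [325. 182.]
brush 0.89 [ 0.504 -0.469  0.051] [503. 260.]
wax_jar 0.84 [ 0.693 -0.358  0.044] [449. 180.]
extension_stud 0.73 [0.489 0.301 0.203] [138. 256.]
case_seat 0.8 [ 0.695 -0.073  0.016] [324. 182.]
case_pocket 0.69 [ 0.695 -0.071  0.018] [323. 182.]
side 559.4241658177992 [[0.912, -0.411, -0.006], [-0.281, -0.611, -0.74], [0.301, 0.677, -0.672]] [-0.485  0.245  1.403]
extension 0.59 [0.487 0.301 0.175] [260. 167.]
short_extension 0.66 [0.456 0.235 0.129] [259. 195.]
holder 0.62 [0.456 0.218 0.094] [262. 208.]
holder 0.6 [0.489 0.297 0.178] [261. 167.]
holder 0.52 [0.457 0.235 0.13 ] [259. 194.]
cradle 0.85 [ 0.467 -0.062  0.025] [304. 287.]
cradle 0.84 [ 0.495 -0.333  0.012] [361. 365.]
cradle 0.57 [ 0.319 -0.172  0.015] [266. 339.]
case 0.67 [0.49  0.295 0.177] [262. 167.]
case 0.57 [ 0.686 -0.087  0.017] [381. 271.]
brush 0.76 [ 0.499 -0.485  0.052] [396. 407.]
chalk 0.59 [0.668 0.303 0.013] [316. 194.]
wax_jar 0.78 [ 0.687 -0.374  0.042] [441. 342.]
extension_stud 0.53 [0.485 0.297 0.185] [260. 165.]
extension_stud 0.29 [ 0.466 -0.065  0.023] [304. 289.]
case_seat 0.62 [ 0.688 -0.086  0.019] [381. 270.]
case_seat 0.53 [0.489 0.295 0.178] [261. 167.]
case_pocket 0.71 [0.457 0.234 0.13 ] [259. 194.]
case_pocket 0.69 [ 0.686 -0.086  0.022] [381. 270.]
1.2
```

View pics/top0.png

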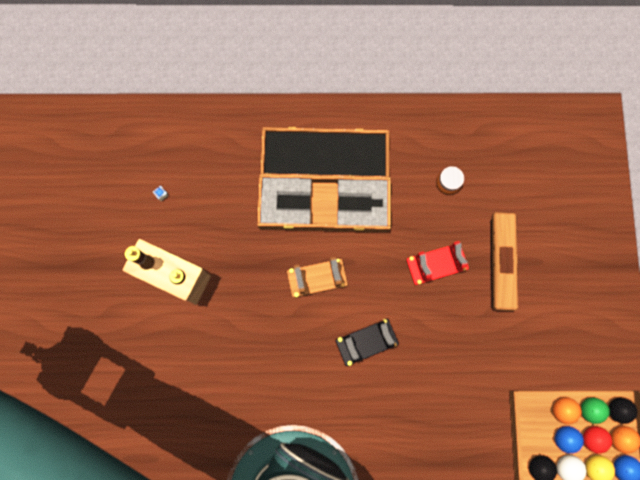

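View pics/side0.png

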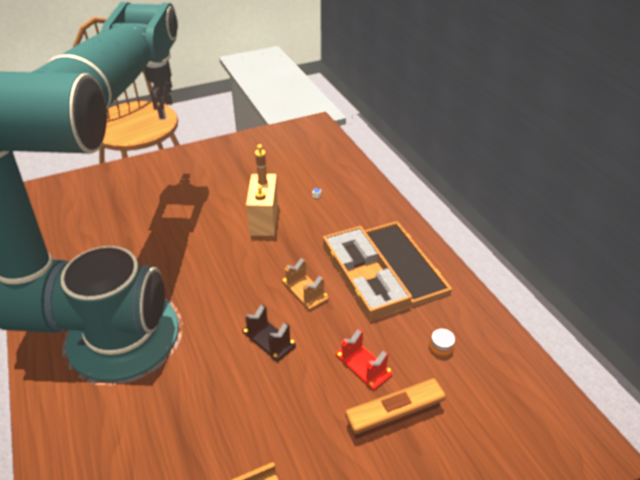

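Candidates for the long extension are the tall rod at (133,254) and the short one at (177,276). The tall one fits the description. Cradle candidates are wooden at (317,277), black at (367,342) and red at (438,262), so I choose the wooden one. The case is at (325,203), with its stud pocket at the right end, about (377,203), which is -y. Next I fit poses from depth.

```bash
cat > fit.py <<'E'
from h import *
def box(P,lo,hi,c,rad,m=None):
    s=(P[...,2]>lo)&(P[...,2]<hi)&(np.hypot(P[...,0]-c[0],P[...,1]-c[1])<rad)
    if m is not None: s&=m
    Q=P[s]; (x,y),(w,h),a=cv2.minAreaRect((Q[:,:2]*1000).astype(np.float32))
    return s.sum(),np.round([x,y,w,h,a],1),round(float(np.median(Q[:,2])),4)
E
python3 - <<'E'
from fit import *
for n in ["top","side"]:
    z=np.load(f"{n}0.npz"); P=cloud(n,z["d"]); p=z["p"]
    tab=P[240:340,200:300,2] if n=="top" else P[300:400,100:140,2]
    print(n,"noise",np.median(tab),tab.std())
    print("holder",box(P,.110,.122,(.468,.262),.11))
    print("rod",box(P,.16,.215,(.489,.302),.05),box(P,.222,.26,(.489,.302),.05))
    print("short",box(P,.125,.16,(.456,.235),.03))
    print("cradle",box(P,.006,.09,(.47,-.06),.1), "rests",box(P,.06,.09,(.47,-.06),.1))
    for s in (1,-1):
        c=(.47+.01*s,-.06+.041*s); print("rest",s,box(P,.05,.09,c,.035))
    print("case",box(P,.030,.055,(.63,-.075),.19))
    dark=(p.max(-1)<70); print("chan",box(P,.01,.03,(.63,-.075),.14,dark))
p=np.load("top0.npz")["p"]
a=cv2.resize(p[125:305,110:400],None,fx=2.7,fy=2.7,interpolation=cv2.INTER_CUBIC); cv2.imwrite("pics/crop1.png",a)
E
```

```text
top noise 0.0005869580927104188 0.08938724696766967
holder (np.int64(1899), array([476.8, 273.6, 152.7,  74.1,  64.8]), 0.1173)
rod (np.int64(125), array([492.7, 302.7,  28.9,  20.3,   1.5]), 0.1885) (np.int64(109), array([492.4, 307. ,  23.2,  25.5,  52.9]), 0.2257)
short (np.int64(143), array([460.5, 239.6,  25.6,  27.2,  84. ]), 0.1328)
cradle (np.int64(1704), array([465.6, -59.4, 184.7, 186.2,  31.7]), 0.015) rests (np.int64(268), array([472.4, -54.6,  59.7,  94.6,  11.9]), 0.0705)
rest 1 (np.int64(124), array([468.9, -13.5,  48.5,  12.5,  11.4]), 0.0671)
rest -1 (np.int64(122), array([472.4, -96.4,  43.1,  12.6,  12.4]), 0.0648)
case (np.int64(4682), array([584.5, -64.8, 306.8, 260.6,  84.4]), 0.0408)
chan (np.int64(1491), array([675.9, -79.8, 255.3, 186.8,  88.2]), 0.0199)
side noise 0.04598886190018911 0.09280075635511868
holder (np.int64(631), array([474.1, 271.5, 156.8,  74.9,  64.9]), 0.116)
rod (np.int64(146), array([486.8, 295.6,  22.1,  27.9,  68.9]), 0.1878) (np.int64(46), array([489.1, 303.7,  25. ,  22.8,  73.4]), 0.2328)
short (np.int64(85), array([457.8, 234.7,  29.3,  26.3,  76. ]), 0.1327)
cradle (np.int64(1217), array([453.7, -60. , 122.8, 141.2,  73.3]), 0.0248) rests (np.int64(203), array([469.9, -55.8,  59.6, 100.1,  12. ]), 0.0679)
rest 1 (np.int64(113), array([468.5, -15.8,  48.3,  19.1,  24.1]), 0.0615)
rest -1 (np.int64(126), array([471.2, -97.2,  45.9,  17.2,  12.7]), 0.0622)
case (np.int64(2924), array([576.3, -69. , 308.9, 257.3,  88.8]), 0.0392)
chan (np.int64(0), array([0., 0., 0., 0., 0.]), nan)
  return _methods._mean(a, axis=axis, dtype=dtype,
  ret = ret.dtype.type(ret / rcount)
```

View pics/crop1.png

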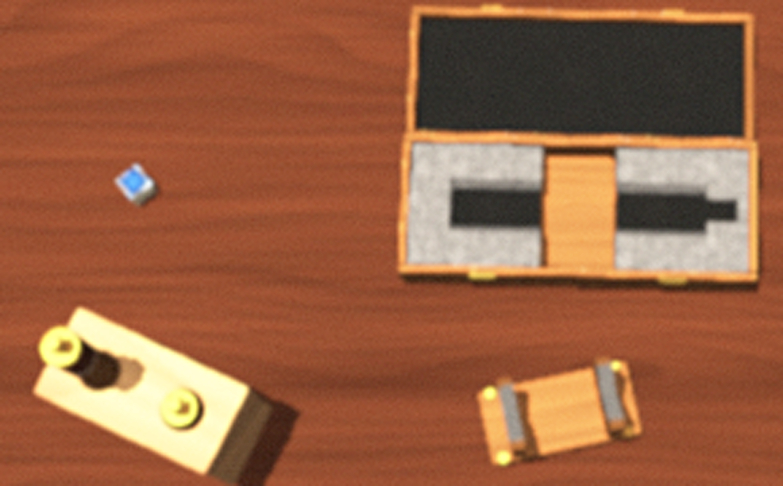

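The crop confirms it. The tall rod stands in the bore at crop (62,347), the wooden cradle is at (560,412), and the case pocket is at the right end (722,210). Next I refine the case and plan the motion by IK only.

```bash
cat >> h.py <<'E'
def rot(z,x):
    z=np.array(z,float); z/=np.linalg.norm(z); x=np.array(x,float); x-=z*(x@z); x/=np.linalg.norm(x)
    return np.stack([x,np.cross(z,x),z],1)
def az(a): a=np.radians(a); return np.array([np.cos(a),np.sin(a),0])
def tcp(g,R): return np.array(g)-0.006*R[:,2]
E
python3 - <<'E'
from fit import *
for n in ["top","side"]:
    z=np.load(f"{n}0.npz"); P=cloud(n,z["d"]); p=z["p"]
    m=(P[...,0]>.55)
    print("case",box(P,.034,.055,(.65,-.07),.17,m),box(P,.036,.0425,(.65,-.07),.17,m))
    dark=(p.max(-1)<75)&m&(P[...,0]<.69); print("chan",box(P,.012,.03,(.64,-.07),.135,dark))
    for s in(1,-1):
      c=(.64,-.07+.075*s); print(s,box(P,.012,.03,c,.05,dark))
rod=np.array([.491,.306])
for a in (-25.2,-10,0,154.8):
  for p in (0,15,30):
    d=az(a)*np.cos(np.radians(p))-np.array([0,0,np.sin(np.radians(p))])
    for s in (1,-1):
      R=rot(d,[0,0,s]); out=[]
      for g in ((*rod,.14),(*rod,.29)): 
        q=r.inverse_kinematics(tcp(g,R),R); out.append(None if q is None else np.round(q).astype(int).tolist())
      q=r.inverse_kinematics(tcp([*(rod-.1*az(a)[:2]),.14+.1*np.tan(np.radians(p))],R),R); out.append(None if q is None else np.round(q).astype(int).tolist())
      print(a,p,s,out)
for s in (1,-1):
  R=rot([0,0,-1],s*az(-78)); print(s,r.inverse_kinematics(tcp([.471,-.055,.1],R),R))
  R=rot([0,0,-1],s*az(-90)); print(s,r.inverse_kinematics(tcp([.64,-.07,.1],R),R))
E
```

```text
case (np.int64(4413), array([643.2, -70.7, 299.8, 124.9,  88.4]), 0.041) (np.int64(2672), array([643.2, -70.8, 299.8, 124.4,  88.2]), 0.0397)
chan (np.int64(970), array([622. , -76.2, 254.9,  80.3,  88.3]), 0.0223)
1 (np.int64(406), array([648. ,  -1. ,  74.2,  32. ,  86.9]), 0.0225)
-1 (np.int64(448), array([ 643.8, -150.6,   32. ,   88.2,    0.8]), 0.0225)
case (np.int64(2448), array([641.9, -70. , 308.6, 126.1,  88.1]), 0.0395) (np.int64(1726), array([641.9, -70. , 308.6, 126.1,  88.1]), 0.0391)
chan (np.int64(5), array([645.2, -37.7,   5.7,  16.7,  89.5]), 0.0173)
1 (np.int64(5), array([645.2, -37.7,   5.7,  16.7,  89.5]), 0.0173)
-1 (np.int64(0), array([0., 0., 0., 0., 0.]), nan)
-25.2 0 1 [None, None, None]
-25.2 0 -1 [None, None, None]
-25.2 15 1 [None, None, None]
-25.2 15 -1 [None, None, None]
-25.2 30 1 [None, None, [64, -11, 117, -61, 81, -166]]
-25.2 30 -1 [None, [53, -14, 111, -61, 76, 0], [64, -11, 117, -61, 81, 14]]
-10 0 1 [None, None, None]
-10 0 -1 [None, None, None]
-10 15 1 [None, None, None]
-10 15 -1 [None, None, None]
-10 30 1 [None, [50, -23, 118, -58, 61, 169
[... 596 characters left out ...]
81, 56, 134, -33], [9, 36, 73, 47, 133, -44]]
154.8 15 -1 [[13, 29, 86, 47, 126, 134], [13, 21, 81, 56, 134, 147], [9, 36, 73, 47, 133, 136]]
154.8 30 1 [[14, 23, 87, 38, 117, -48], [14, 16, 81, 44, 127, -38], [10, 29, 73, 38, 126, -46]]
154.8 30 -1 [[14, 23, 87, 38, 117, 132], [14, 16, 81, 44, 127, 142], [10, 29, 73, 38, 126, 134]]
1 [-9.74297791e+00 -1.45006881e+01  1.16828119e+02 -2.54444375e-14
  7.76725693e+01  1.58257022e+02]
1 None
-1 [-9.74297791e+00 -1.45006881e+01  1.16828119e+02 -2.54444375e-14
  7.76725693e+01 -2.17429779e+01]
-1 [-8.51185321e+00  7.33919836e+00  9.60506695e+01 -2.54444375e-14
  7.66101321e+01 -8.51185321e+00]
  return _methods._mean(a, axis=axis, dtype=dtype,
  ret = ret.dtype.type(ret / rcount)
```

```bash
cat >> h.py <<'E'
ROD=np.array([.4907,.3054]); P1=15
d1=az(154.8)*np.cos(np.radians(P1))-np.array([0,0,np.sin(np.radians(P1))])
RG=rot(d1,[0,0,1]); ZG=.143
CR=np.array([.471,-.0555]); CA=102.0   # cradle centre, azimuth of its y axis
s1=az(CA); RL=rot(np.array([0,0,-1])*np.cos(np.radians(P1))-s1*np.sin(np.radians(P1)),s1)
CS=np.array([.6425,-.0705]); SA=88.2   # case centre, azimuth of y
def rep(): print("t",round(r.read_time(),2),"pos",np.round(r.read_eef_pos(),4),"open",round(r.read_opening(),4),"F",np.round(r.read_force(),1),"grasp",round(r.read_grasp_force(),1))
E
python3 - <<'E'
from h import *
gl=CR+.016*s1[:2]
for z in(.15,.075): print(r.inverse_kinematics(tcp([*gl,z],RL),RL))
D=rot([0,0,-1],az(90))
fingers.grip(.05); rep()
r.move_pose([.62,.10,.40],D)
r.move_pose(tcp([*ROD,ZG],RG)-.10*d1,RG); rep()
p,_=optics.snapshot("wrist"); cv2.imwrite("pics/w1.png",p)
E
```

```text
[  0.40223637 -19.23903387 116.59513286 -14.92304388  79.90518353
  -9.32070193]
[  0.40223637 -15.48299784 120.97640783 -15.456399    72.05117129
  -7.12482753]
t 1.64 pos [0.2929 0.6082 0.2563] open 0.0501 F [-0.2 -0.3 -0.4] grasp 0.0
t 4.95 pos [0.5837 0.262  0.1718] open 0.0503 F [-0.4  0.4  1.7] grasp 0.0
```

View pics/w1.png

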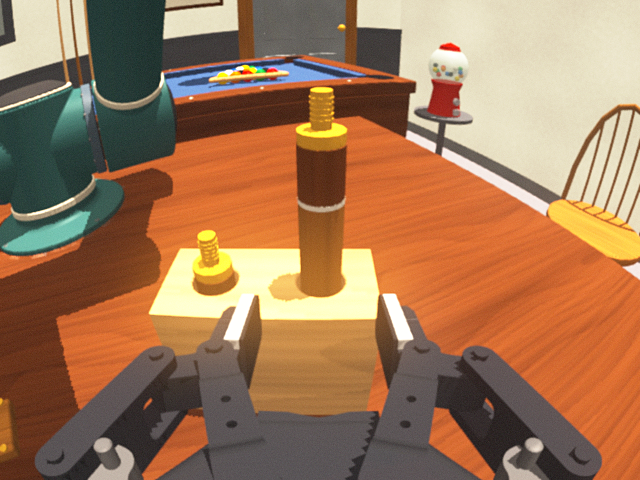

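The wrist view shows the long rod at column 321, centred between the fingers, and the short one well to the left at (210,260). Now I grasp it and lift.

Run:
```python
from h import *
g=tcp([*ROD,ZG],RG)
print(r.servo_line(g,vel=.12,contact_N=15)); rep()
fingers.grip(.0); r.hold(.2); rep()
print(r.servo_line(g+[0,0,.14],vel=.12)); rep()
p,d=optics.snapshot("side"); cv2.imwrite("pics/side1.png",cv2.resize(p[60:300,160:420],None,fx=2.3,fy=2.3)); np.savez("side1.npz",p=p,d=d)
for o in look_for("side","extension_stud")[:2]: print(o["conf"],world("side",o["centre"]))
```

```text
False
t 5.98 pos [0.4964 0.3028 0.1449] open 0.0501 F [-0.2 -0.4  0.6] grasp 0.0
t 6.52 pos [0.496  0.3029 0.1447] open 0.0263 F [1.1 1.3 2.6] grasp 58.7
False
t 7.83 pos [0.4959 0.3029 0.2837] open 0.0265 F [ 0.4 -0.  -1.7] grasp 58.8
0.77 [0.48628012 0.29441542 0.20700679]
```

View pics/side1.png

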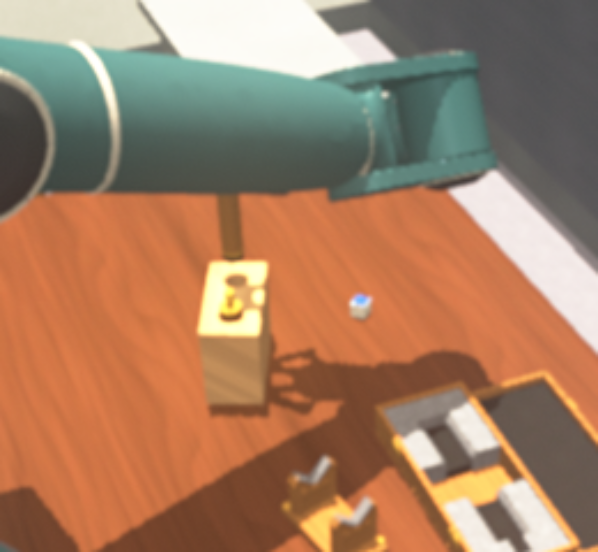

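The rod is clear of the bore, with its foot at crop (232,255), and the short extension stays in place. I lift further, check the tilt, then move above the cradle.

Run:
```python
from h import *
z=np.load("side1.npz"); P=cloud("side",z["d"]); s=(np.hypot(P[...,0]-ROD[0],P[...,1]-ROD[1])<.03)&(P[...,2]>.135)&(P[...,2]<.28)
Q=P[s]; print(len(Q),Q[:,2].min())
b=np.array([np.median(Q[abs(Q[:,2]-h)<.008],0) for h in np.arange(Q[:,2].min()+.012,Q[:,2].max(),.015)]); print(np.round(b,4))
gl=CR+.016*s1[:2]
print(r.servo_line(tcp([*ROD,.35],RG),vel=.2))
r.move_pose(tcp([*gl,.26],RL),RL); rep()
print(r.servo_line(tcp([*gl,.13],RL),vel=.15)); rep()
p,d=optics.snapshot("side"); cv2.imwrite("pics/side2.png",cv2.resize(p[170:370,200:420],None,fx=2.7,fy=2.7)); np.savez("side2.npz",p=p,d=d)
p,d=optics.snapshot("top"); np.savez("top2.npz",p=p,d=d)
```

```text
284 0.15113410312416428
[[0.4872 0.2969 0.1637]
 [0.4858 0.2958 0.1781]
 [0.4858 0.2959 0.1943]
 [0.4872 0.296  0.209 ]
 [0.4855 0.2956 0.2235]
 [0.4856 0.2959 0.2387]
 [0.4851 0.2952 0.249 ]]
False
t 9.76 pos [ 0.4674 -0.0378  0.2651] open 0.0267 F [ 0.6 -0.2 -2. ] grasp 59.0
False
t 10.78 pos [ 0.4678 -0.0383  0.1368] open 0.0262 F [-0.6  0.4 -1.5] grasp 59.0
```

View pics/side2.png

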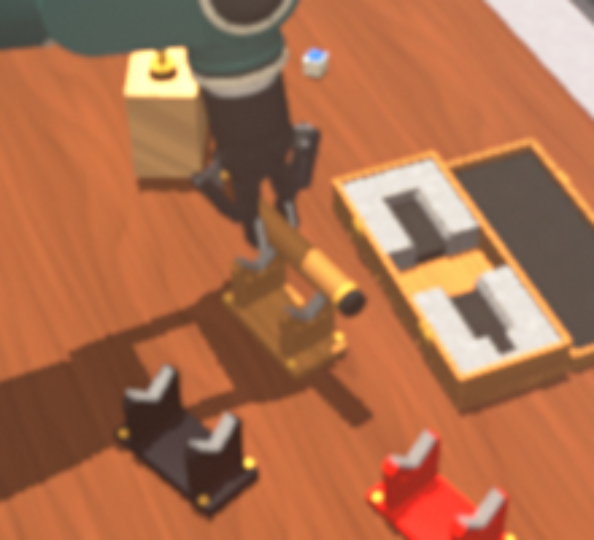

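Run:
```python
from h import *
n2=np.array([s1[1],-s1[0],0])
for n in("top","side"):
    z=np.load(n+"2.npz"); P=cloud(n,z["d"]); L=(P-[*CR,0])@np.stack([n2,s1,[0,0,1]],1)
    s=(abs(L[...,0])<.04)&(L[...,1]>-.14)&(L[...,1]<.17)&(L[...,2]>.10)&(L[...,2]<.16)
    Q=L[s]
    for a in np.arange(-.14,.17,.02):
        q=Q[(Q[:,1]>=a)&(Q[:,1]<a+.02)]
        if len(q)>10: print(n,round(a+.01,3),len(q),"lat",np.round([q[:,0].min(),q[:,0].max()],4),"ztop",round(np.percentile(q[:,2],95),4),"zmed",round(np.median(q[:,2]),4))
    print(n,Q[:,1].min())
```

```text
top -0.11 92 lat [-0.0117  0.0151] ztop 0.1461 zmed 0.1411
top -0.09 129 lat [-0.0116  0.0162] ztop 0.1462 zmed 0.1415
top -0.07 126 lat [-0.0123  0.0156] ztop 0.1468 zmed 0.1413
top -0.05 129 lat [-0.012   0.0157] ztop 0.1468 zmed 0.1418
top -0.03 130 lat [-0.0122  0.0155] ztop 0.1478 zmed 0.1411
top -0.01 126 lat [-0.0128  0.015 ] ztop 0.1461 zmed 0.1417
top 0.01 40 lat [-0.025   0.0062] ztop 0.1455 zmed 0.1387
top -0.11564917117643199
side -0.11 106 lat [-0.0144  0.0135] ztop 0.1428 zmed 0.1358
side -0.09 81 lat [-0.0143  0.014 ] ztop 0.1449 zmed 0.139
side -0.07 73 lat [-0.0154  0.0126] ztop 0.145 zmed 0.1399
side -0.05 80 lat [-0.0148  0.0095] ztop 0.1441 zmed 0.1393
side -0.03 73 lat [-0.0157  0.0097] ztop 0.1453 zmed 0.1402
side -0.01 72 lat [-0.0151  0.0142] ztop 0.1438 zmed 0.1393
side 0.01 213 lat [-0.0352  0.0377] ztop 0.1575 zmed 0.1408
side 0.03 61 lat [-0.0263  0.0359] ztop 0.1592 zmed 0.1432
side 0.07 20 lat [-0.0145 -0.0061] ztop 0.1428 zmed 0.1388
side 0.09 12 lat [-0.0109 -0.0008] ztop 0.1442 zmed 0.1412
side -0.11974214740913666
```

The rod is level, aligned with the notches, and its middle is about 11 mm off centre. Now I lay it down.

Run:
```python
from h import *
gl=CR+.016*s1[:2]
r.servo_line(tcp([*gl,.085],RL),vel=.12)
print(r.servo_line(tcp([*gl,.072],RL),vel=.025,contact_N=5)); rep()
fingers.grip(.05); r.hold(.2); rep()
zt=RL[:,2]
r.servo_line(r.read_eef_pos()-.10*zt,vel=.15); rep()
for n in("top","side"):
    p,d=optics.snapshot(n); np.savez(n+"3.npz",p=p,d=d)
p=np.load("side3.npz")["p"]; cv2.imwrite("pics/side3.png",cv2.resize(p[170:370,200:420],None,fx=2.7,fy=2.7))
n2=np.array([s1[1],-s1[0],0])
for n in("top","side"):
    z=np.load(n+"3.npz"); P=cloud(n,z["d"]); L=(P-[*CR,0])@np.stack([n2,s1,[0,0,1]],1)
    s=(abs(L[...,0])<.04)&(L[...,1]>-.14)&(L[...,1]<.17)&(L[...,2]>.077)&(L[...,2]<.10)
    Q=L[s]
    for a in np.arange(-.14,.17,.03):
        q=Q[(Q[:,1]>=a)&(Q[:,1]<a+.03)]
        if len(q)>10: print(n,round(a+.015,3),len(q),"lat",np.round([q[:,0].min(),q[:,0].max()],4),"ztop",round(np.percentile(q[:,2],95),4))
    print(n,Q[:,1].min(),Q[:,1].max())
```

```text
True
t 11.81 pos [ 0.4679 -0.0383  0.0823] open 0.0266 F [3.7 0.9 0.2] grasp 59.0
t 12.37 pos [ 0.4672 -0.0383  0.0818] open 0.0502 F [ 0.4  0.1 -1.1] grasp 0.0
t 13.18 pos [ 0.4615 -0.0131  0.1774] open 0.0499 F [-0.9 -0.3 -0.3] grasp 0.0
top -0.125 28 lat [-0.012   0.0127] ztop 0.089
top -0.095 167 lat [-0.0131  0.0146] ztop 0.0915
top -0.065 170 lat [-0.0129  0.0145] ztop 0.0919
top -0.035 178 lat [-0.0199  0.025 ] ztop 0.092
top -0.005 171 lat [-0.013  0.015] ztop 0.0929
top 0.025 141 lat [-0.0124  0.0147] ztop 0.0921
top -0.11520592456601625 0.036085424670489724
side -0.125 36 lat [-0.0142  0.011 ] ztop 0.0884
side -0.095 104 lat [-0.0163  0.012 ] ztop 0.0893
side -0.065 90 lat [-0.0149  0.01  ] ztop 0.0901
side -0.035 91 lat [-0.0155  0.0196] ztop 0.0893
side -0.005 90 lat [-0.0161  0.0115] ztop 0.09
side 0.025 91 lat [-0.0254  0.0127] ztop 0.0901
side 0.055 85 lat [-0.022   0.0193] ztop 0.0892
side 0.085 68 lat [-0.0172  0.0126] ztop 0.0893
side 0.115 12 lat [-0.005   0.0054] ztop 0.0833
side -0.11740086523875919 0.11493846591391067
```

View pics/side3.png

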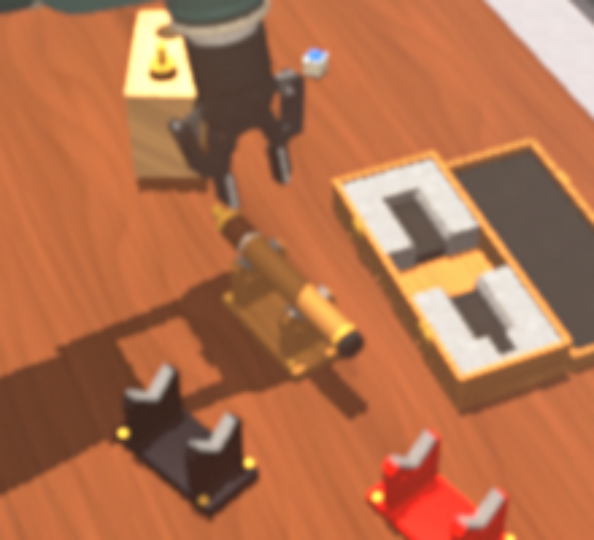

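The rod lies level in both wooden notches and is released. Its foot is at crop (350,340) and its stud at (222,212). Now I pick it by the middle and carry it over the case, stud to -y.

```bash
cat >> h.py <<'E'
CS=np.array([.642,-.0705])
RP=rot([0,0,-1],az(CA-180)); RC=rot([0,0,-1],az(SA))
def ends(tag,zlo,zhi):
    for n in("top","side"):
        p,d=optics.snapshot(n); np.savez(n+tag+".npz",p=p,d=d)
        a=az(SA); b=np.array([a[1],-a[0],0]); L=(cloud(n,d)-[*CS,0])@np.stack([b,a,[0,0,1]],1)
        s=(abs(L[...,0])<.05)&(abs(L[...,1])<.15)&(L[...,2]>zlo)&(L[...,2]<zhi); Q=L[s]
        for c in np.arange(-.15,.15,.02):
            q=Q[(Q[:,1]>=c)&(Q[:,1]<c+.02)]
            if len(q)>10: print(n,round(c+.01,3),len(q),"lat",np.round([q[:,0].min(),q[:,0].max()],4),"ztop",round(np.percentile(q[:,2],95),4))
        print(n,Q[:,1].min(),Q[:,1].max())
E
python3 - <<'E'
from h import *
m=CR-.011*s1[:2]
r.move_pose(tcp([*m,.16],RP),RP)
r.servo_line(tcp([*m,.075],RP),vel=.12,contact_N=12); rep()
fingers.grip(0); r.hold(.2); rep()
r.servo_line(tcp([*m,.20],RP),vel=.15)
r.move_pose(tcp([*CS,.16],RC),RC); 
r.servo_line(tcp([*CS,.09],RC),vel=.12); rep()
ends("4",.07,.125)
p=np.load("top4.npz")["p"]; cv2.imwrite("pics/top4.png",cv2.resize(p[120:250,240:410],None,fx=4,fy=4))
E
```

```text
t 16.57 pos [ 0.4736 -0.0663  0.0817] open 0.0501 F [0.5 1.1 0.5] grasp 0.0
t 17.1 pos [ 0.474  -0.0663  0.082 ] open 0.0264 F [1.9 0.4 7.6] grasp 58.8
t 21.24 pos [ 0.6423 -0.0706  0.0967] open 0.0262 F [-0.7  0.2 -1.8] grasp 59.0
top -0.12 45 lat [-0.0059  0.0056] ztop 0.0987
top -0.1 100 lat [-0.0143  0.0133] ztop 0.1056
top -0.08 42 lat [-0.0138  0.0122] ztop 0.1065
top -0.06 26 lat [-0.013   0.0139] ztop 0.1058
top -0.04 108 lat [-0.0141  0.0138] ztop 0.1069
top -0.02 38 lat [-0.0212 -0.0009] ztop 0.1059
top 0.02 34 lat [-0.0122  0.0046] ztop 0.1067
top 0.04 89 lat [-0.0112  0.0133] ztop 0.1076
top 0.06 63 lat [-0.0088  0.0123] ztop 0.1063
top 0.1 12 lat [-0.0083  0.011 ] ztop 0.1065
top -0.12809306867148487 0.1035833501786255
side -0.12 39 lat [-0.0071  0.0047] ztop 0.0965
side -0.1 101 lat [-0.015   0.0127] ztop 0.1031
side -0.08 68 lat [-0.0156  0.0104] ztop 0.1047
side -0.06 65 lat [-0.0157  0.0108] ztop 0.1046
side -0.04 67 lat [-0.0155  0.0109] ztop 0.1036
side -0.02 130 lat [-0.0459  0.0449] ztop 0.124
side -0.0 171 lat [-0.0437  0.0376] ztop 0.1233
side 0.02 11 lat [-0.0009  0.0157] ztop 0.105
side 0.04 13 lat [-0.016  -0.0081] ztop 0.1014
side 0.08 12 lat [-0.015  -0.0034] ztop 0.1039
side 0.1 29 lat [-0.0147  0.0085] ztop 0.1046
side -0.13016784670714326 0.10402388290833559
```

View pics/top4.png

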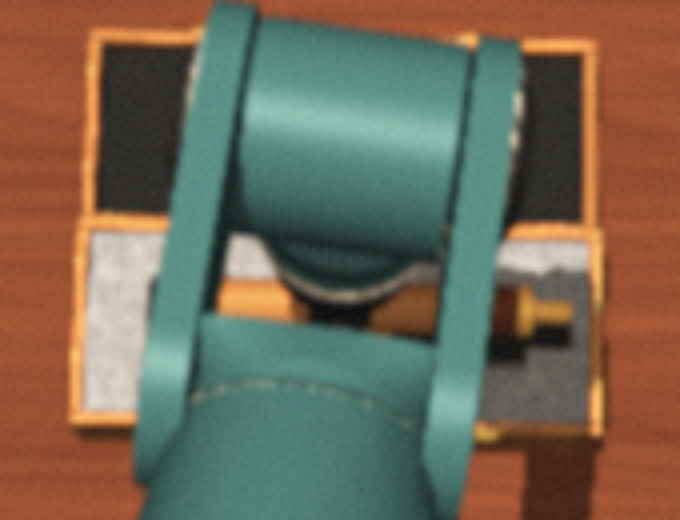

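The stud is at the right end (570,312) over the pocket and the rod is level. Relative to the case it needs about +1.4 mm in x and +1 mm in y, so I correct that and lower.

Run:
```python
from h import *
C=CS+[.0014,.001]
r.servo_line(tcp([*C,.09],RC),vel=.03)
f0=r.read_force()
r.servo_line(tcp([*C,.05],RC),vel=.08,contact_N=10); rep()
print(r.servo_line(tcp([*C,.034],RC),vel=.02,contact_N=7)); rep()
ends("5",.044,.06)
```

```text
t 22.24 pos [ 0.6435 -0.0695  0.056 ] open 0.0266 F [-0.2 -0.4 -1.4] grasp 59.0
True
t 22.88 pos [ 0.6433 -0.0695  0.0432] open 0.0267 F [-1.1  0.1  5.8] grasp 59.8
top -0.14 109 lat [-0.0493  0.0498] ztop 0.0504
top -0.12 37 lat [-0.0495  0.0495] ztop 0.0471
top -0.1 72 lat [-0.0476  0.0416] ztop 0.052
top -0.08 40 lat [-0.0481  0.0127] ztop 0.0535
top -0.06 11 lat [-0.0074  0.0303] ztop 0.0533
top -0.04 74 lat [-0.0108  0.014 ] ztop 0.0543
top -0.02 17 lat [-0.0101  0.0003] ztop 0.0527
top 0.04 51 lat [-0.003   0.0297] ztop 0.0542
top 0.06 37 lat [-0.0002  0.0339] ztop 0.054
top 0.1 22 lat [-0.0235  0.0498] ztop 0.0515
top 0.12 45 lat [-0.0493  0.0495] ztop 0.0472
top 0.14 103 lat [-0.0482  0.0477] ztop 0.0506
top -0.14950760023484366 0.14936275412074618
side -0.14 24 lat [-0.0498  0.047 ] ztop 0.0469
side -0.1 37 lat [-0.0132  0.0106] ztop 0.0507
side -0.08 45 lat [-0.0421  0.0295] ztop 0.0511
side -0.06 43 lat [-0.0111  0.0101] ztop 0.0513
side -0.04 43 lat [-0.0482  0.0434] ztop 0.0521
side -0.02 49 lat [-0.0211  0.0201] ztop 0.0531
side -0.0 76 lat [-0.0277  0.0321] ztop 0.0578
side 0.1 20 lat [-0.039   0.0063] ztop 0.0496
side 0.14 28 lat [-0.0472  0.0282] ztop 0.0475
side -0.14956810424055586 0.14853735695724368
```

Run:
```python
from h import *
fingers.grip(.045); r.hold(.2); rep()
p=r.read_eef_pos()
r.servo_line(p+[0,0,.12],vel=.15)
r.move_pose([.45,.1,.35],rot([0,0,-1],az(90))); rep()
ends("6",.042,.06)
p=np.load("top6.npz")["p"]; cv2.imwrite("pics/top6.png",cv2.resize(p[120:300,240:420],None,fx=3.3,fy=3.3))
z=np.load("top6.npz")["d"]; L=cloud("top",z)-[*CS,0]
for y in (-.125,-.1,-.06,0,.06,.095):
    s=(abs(L[...,1]-y)<.008)&(abs(L[...,0])<.008); print(y,np.round(np.percentile(L[s][:,2],[10,50,95]),4))
```

```text
t 23.5 pos [ 0.6429 -0.0694  0.0423] open 0.0451 F [ 0.4 -1.1  0.6] grasp 0.0
t 25.66 pos [0.4505 0.0997 0.3489] open 0.0453 F [-0.   0.2  0.1] grasp 0.0
top -0.14 174 lat [-0.0491  0.0498] ztop 0.0489
top -0.12 111 lat [-0.0494  0.0471] ztop 0.0462
top -0.1 127 lat [-0.0495  0.0494] ztop 0.0516
top -0.08 152 lat [-0.048   0.0465] ztop 0.0506
top -0.06 147 lat [-0.0488  0.0495] ztop 0.0526
top -0.04 158 lat [-0.0493  0.0498] ztop 0.0533
top -0.02 93 lat [-0.0126  0.0139] ztop 0.0526
top -0.0 88 lat [-0.0127  0.0134] ztop 0.0531
top 0.02 86 lat [-0.0097  0.0121] ztop 0.0535
top 0.04 148 lat [-0.0494  0.0499] ztop 0.0525
top 0.06 161 lat [-0.0497  0.0495] ztop 0.0529
top 0.08 158 lat [-0.0481  0.0492] ztop 0.0525
top 0.1 134 lat [-0.049  0.048] ztop 0.0518
top 0.12 85 lat [-0.0499  0.0499] ztop 0.0473
top 0.14 124 lat [-0.0481  0.0495] ztop 0.0491
top -0.14978310632382047 0.14974880908005134
side -0.14 58 lat [-0.0483  0.0484] ztop 0.0458
side -0.12 20 lat [-0.05    0.0487] ztop 0.0455
side -0.1 48 lat [-0.0282  0.0101] ztop 0.052
side -0.08 59 lat [-0.0467  0.0491] ztop 0.0513
side -0.06 62 lat [-0.046   0.0436] ztop 0.0519
side -0.04 53 lat [-0.0456  0.0484] ztop 0.0533
side -0.02 43 lat [-0.0125  0.0104] ztop 0.051
side -0.0 43 lat [-0.014   0.0118] ztop 0.051
side 0.02 46 lat [-0.0353  0.0088] ztop 0.0522
side 0.04 49 lat [-0.0411  0.0434] ztop 0.0516
side 0.06 44 lat [-0.0483  0.0459] ztop 0.0522
side 0.08 45 lat [-0.0482  0.0486] ztop 0.0505
side 0.1 28 lat [-0.0335  0.0354] ztop 0.0502
side 0.12 15 lat [-0.0441  0.0473] ztop 0.0444
side 0.14 46 lat [-0.05    0.0459] ztop 0.0465
side -0.14979584301213641 0.14933924352766348
-0.125 [0.0234 0.0378 0.0454]
-0.1 [0.0436 0.0476 0.0521]
-0.06 [0.0455 0.0494 0.0536]
0 [0.0106 0.0487 0.0539]
0.06 [0.0394 0.0489 0.0545]
0.095 [0.0247 0.0477 0.0527]
```

View pics/top6.png

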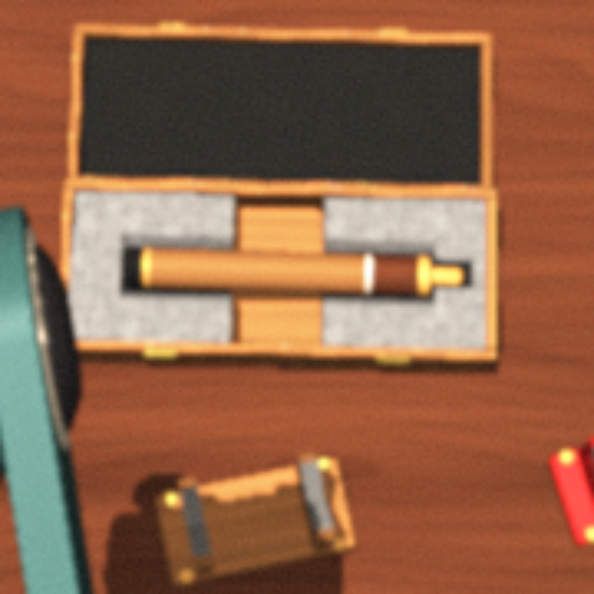

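The extension lies level in the channel with its top about 50 mm above the counter, so it is fully down. The stud at (445,273) is inside the pocket and the gripper is clear.

```bash
python3 -c "
from h import *
print(ticket.hand_in())"
```

```text
the job is handed in; nothing more can be done
None
```

The long extension was laid in the cradle and released, then picked up by its middle and laid fully down in the case with the stud in its pocket; I handed the job in at about 26 s, with the short extension still in its bore and the brush, chalk and wax jar untouched.

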